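Snap the larger clip-lid box shut

ROBOT

A 7-joint arm with a two-finger parallel gripper is mounted at the origin on the work surface. World frame = base frame: x ahead of the robot, y to its left, z up, the work surface at z = 0. Lengths are in m, angles in rad, forces in N, time in s.
With the tool pointing down it reaches from about 0.425 to 0.925 m from the base axis. Payload 6.8 kg.
Tool frame: the origin (TCP) lies on the centre line of the jaws, within the pads' length; the fingertips stand 14 mm ahead of it and the grasp point (between the pads) lies 5 mm behind it (r.nose_length is the distance from the TCP to the fingertips, in m); z points along the fingers, y is the direction in which the jaws open and shut (so a half turn about z gives the same grasp; the last joint's range is limited). The gripper opens to 85 mm and grips with 20 to 120 N. Pads are 22 mm wide; open, the fingers measure 114 mm over their backs; the gripper's body (76 mm by 85 mm) begins 54 mm behind the grasp point. The pads swing forward as they close: fully open they stand 13 mm farther back than shut.
Start: joints at [-1.423, 0.477, 0.022, 1.555, -0.011, 1.109, -0.083], TCP at [0.171, 0.653, 0.245] pointing down, gripper open.
Joint ranges: [-2.96, 2.96], [-0.34, 2.1], [-1.41, 1.46], [0.24, 2.44], [-1.37, 4.51], [0.17, 1.92], [-2.96, 2.96]. Speed limits (rad/s): [2.39, 2.39, 3.14, 3.14, 3.14, 3.14, 3.14].

INTERFACE

Orientations are given as a rotation vector (axis times angle).
In Python, from bench import r, imaging, look_for, outline_of gives the robot as it stands. The module is installed in compiled form; this text tells all that it offers.
- The arm moves only by the tool carry_out, never from a script. Its arguments are lists of equal length, an entry for each row: "offset": the shift along the tool's x, y, z as a fraction of full scale, a list of three; "turn": the turn, a rotation vector about the tool's x, y, z as a fraction of full scale, a list of three. A call has 1 to 8 rows; each row is the pose to reach, as a shift and turn from the pose commanded when the call began, along the tool's axes at that moment; what a row does not reach only later rows make up. Full scale, the value 1, is 0.5 m for a shift and 1.5 rad for a turn. A row lasts 1/10 s, in which the tool goes at most 50 mm and 8.59 degrees, less where a joint would pass 70% of its speed; a pose out of reach is approached as far as the arm can. A call with a number of a shift or a turn outside -1 to 1 is refused whole. A call with a gripper value outside its range is refused whole. "hand" is the closure, from 0 (fully open) to 1 (shut), set as the call begins (left out, the last holds). The fingers move at their own pace and stop on an object; "force" is the grip in N (left out, the last holds). Time passes only in rows, so rows that repeat a pose let the fingers close. It gives the time, the measured TCP pose, the force and the opening at its end, in the units of the state.
- r.get_obs(): the state, without advancing time (a new reading comes with each control period).
- imaging.grab_frame(name): name is "side" or "top"; returns a dict with "pixels" (420x560x3 uint8, red, green, blue), "fx", "fy", "cx", "cy" (pixels), "k1" (the pictures are not rectified: a ray, as slopes to the right and down, at radius r is drawn at 1 + k1 r^2 times it, then the intrinsics apply), "R" (3x3) and "t" (3): a world point X has camera coordinates R X + t. Camera axes: x right, y down, z forward; pixel columns grow to the right and rows downward; lengths in m; the calibration is good to about 2 mm. A picture is of the moment at which its call begins. There is no depth.
- r.hand_in(): hands the job in, once; it reports no verdict.
Trained networks look in the newest picture that a camera, given by its name, has taken for a name from the list of things; names that differ only in an ending like _2 or _b are one class to them, and where a whole thing is asked for, a point or a joint stands for the part that bears it (a point fixed in the world has none). Each returns a list of dicts, best first, with "score" (0 to 1); they miss things now and then, are a little off and sometimes report something else, mostly with a low value. They report only what shows in the picture. A call takes as long as a camera call. They do not tell look-alikes from the thing itself.
- look_for(query, camera): "xyz" ([x, y, z] in m, in the coordinates of the camera as it stood for that picture, good to about 4 mm: the middle of the surface that is visible of it).
- outline_of(query, camera): "region" (420x560 bool, what is visible of it).
The state is a dict: "clock": time; "joints": joint angles; "qvel": joint speeds; "tau": joint torques, N m; "tcp_pos": TCP position; "orientation": TCP orientation; "contact_force": force on the tool from outside, world axes, zero at the start; "moment": the same for the moment, N m; "grip_width": finger opening in m.
Only numpy, scipy, OpenCV 4.12 (cv2) and the standard library are available. Lean on these libraries where they do the work, as an engineer would, in place of code of your own. Each camera call takes 0.05 s, during which the arm holds its last target. There are 200 camera calls.

TASK

Snap the lid of the larger of the two clip-lid storage boxes shut: its rim stands up on all four sides, so press each of the four rim sections down with the fingertips until every one is fully home, level with the lid's corners. Do not lift, tip or shove the box; the smaller box is still in use, so do not press its lid or move it, and leave everything else where it is.

Things in the scene. Friction and masses are not known exactly. Their poses are not given: they have to be found in the camera images.
- large_box: The larger of two clip-lid boxes: loose, grey, lid with grey middle and white rim, 120 mm (its x) by 170 mm (its y), 60 mm tall when shut. Origin: centre of the underside, z up; x points away from the robot within 0.7 rad. The rim has a separate straight section on each side, between fixed 18 mm corner blocks whose tops are 60 mm up; the lid's middle is sunk 4 mm below the corners.
- large_near (a joint): How far the near (-x side) rim section of the larger box is pressed down, m: 0 = standing 8 mm proud of the corner blocks, 0.008 = fully home on a hard stop, level with the corners. It starts between 0 and 0.003, slides straight down against a steady drag of about 6 N wherever along its length it is pressed, and stays where it is left (no spring).
- large_near_top (a point): Centre of the top face of the near rim section of the large box; moves with the section (60 mm above the box's underside when home). The section is a flat white bar 18 mm wide and 128 mm long, 51 mm out from the box centre along the box's -x, long direction along the box's y.
- large_far (a joint): How far the far (+x side) rim section of the larger box is pressed down, m: 0 = standing 8 mm proud of the corner blocks, 0.008 = fully home on a hard stop, level with the corners. It starts between 0 and 0.003, slides straight down against a steady drag of about 6 N wherever along its length it is pressed, and stays where it is left (no spring).
- large_far_top (a point): Centre of the top face of the far rim section of the large box; moves with the section (60 mm above the box's underside when home). The section is a flat white bar 18 mm wide and 128 mm long, 51 mm out from the box centre along the box's +x, long direction along the box's y.
- large_left (a joint): How far the left (+y side) rim section of the larger box is pressed down, m: 0 = standing 8 mm proud of the corner blocks, 0.008 = fully home on a hard stop, level with the corners. It starts between 0 and 0.003, slides straight down against a steady drag of about 6 N wherever along its length it is pressed, and stays where it is left (no spring).
- large_left_top (a point): Centre of the top face of the left rim section of the large box; moves with the section (60 mm above the box's underside when home). The section is a flat white bar 18 mm wide and 78 mm long, 76 mm out from the box centre along the box's +y, long direction along the box's x.
- large_right (a joint): How far the right (-y side) rim section of the larger box is pressed down, m: 0 = standing 8 mm proud of the corner blocks, 0.008 = fully home on a hard stop, level with the corners. It starts between 0 and 0.003, slides straight down against a steady drag of about 6 N wherever along its length it is pressed, and stays where it is left (no spring).
- large_right_top (a point): Centre of the top face of the right rim section of the large box; moves with the section (60 mm above the box's underside when home). The section is a flat white bar 18 mm wide and 78 mm long, 76 mm out from the box centre along the box's -y, long direction along the box's x.
- small_box: The smaller of two clip-lid boxes: loose, grey, lid with grey middle and white rim, 80 mm (its x) by 110 mm (its y), 60 mm tall when shut. Origin: centre of the underside, z up; x points away from the robot within 0.7 rad. The rim has a separate straight section on each side, between fixed 18 mm corner blocks whose tops are 60 mm up; the lid's middle is sunk 4 mm below the corners.
- small_near (a joint): How far the near (-x side) rim section of the smaller box is pressed down, m: 0 = standing 8 mm proud of the corner blocks, 0.008 = fully home on a hard stop, level with the corners. It starts between 0 and 0.002, slides straight down against a steady drag of about 6 N wherever along its length it is pressed, and stays where it is left (no spring). To be left as it is.
- small_far (a joint): How far the far (+x side) rim section of the smaller box is pressed down, m: 0 = standing 8 mm proud of the corner blocks, 0.008 = fully home on a hard stop, level with the corners. It starts between 0 and 0.002, slides straight down against a steady drag of about 6 N wherever along its length it is pressed, and stays where it is left (no spring). To be left as it is.
- small_left (a joint): How far the left (+y side) rim section of the smaller box is pressed down, m: 0 = standing 8 mm proud of the corner blocks, 0.008 = fully home on a hard stop, level with the corners. It starts between 0 and 0.002, slides straight down against a steady drag of about 6 N wherever along its length it is pressed, and stays where it is left (no spring). To be left as it is.
- small_right (a joint): How far the right (-y side) rim section of the smaller box is pressed down, m: 0 = standing 8 mm proud of the corner blocks, 0.008 = fully home on a hard stop, level with the corners. It starts between 0 and 0.002, slides straight down against a steady drag of about 6 N wherever along its length it is pressed, and stays where it is left (no spring). To be left as it is.
- quartz: Pink stone sphere of 66 mm on a small white ceramic stand, loose, 85 mm tall in all, bystander. Origin: centre of its underside.
- tweezers_long: Steel tweezers lying flat between the two boxes, 140 mm long, 13 mm wide, 8 mm high, loose, bystander. Origin near its middle, underside; x towards the points.
- tweezers_short: Steel tweezers lying flat at the left, 110 mm long, 13 mm wide, 8 mm high, loose, bystander. Origin near its middle, underside; x towards the points.
- stone_jar: Amber glass jar with steel cap, diameter 56 mm, 75 mm tall, loose, bystander at the right. Origin: centre of its underside.
- geode: Rough grey stone about 65 by 42 by 40 mm, loose, bystander at the right. Origin: underside.
Mind the look-alikes: they are no part of the job. Leave any yellow look-alike of the large_box alone.

How it is judged:
By the outcome, as a careful person would: the job done as asked, in the order asked, and still so for the second after the job is handed in, with the robot touching nothing.
It also fails if it takes over 54 s, if anything falls off the work surface, if the arm or the gripper's body presses on something with over 40 N, if the wrist force passes 120 N, or if a joint passes its speed limit or range.

## Working session

There is one attempt and no reset: what is moved stays moved. The work goes in short steps, Python scripts to look and compute and a tool call to move; the robot and the scene stay as the last step left them, time stands still between calls to the robot, and variables do not carry over. Pictures are saved under pics/ and viewed, about 8 in all and at most 12, crops included, and the job is handed in when it is done.

Besides the shell and the picture viewer there is one more tool, called after ">>>" as name(argument=value, ...) on one line, values as JSON. carry_out: Moves the arm, as the interface text tells. Shift numbers are shares of 0.5 m and turn numbers shares of 1.5 rad, none past 1 either way. Its arguments: {"type":"object","properties":{"offset":{"type":"array","items":{"type":"array","items":{"type":"number","minimum":-1,"maximum":1}}},"turn":{"type":"array","items":{"type":"array","items":{"type":"number","minimum":-1,"maximum":1}}},"hand":{"type":"number"},"force":{"type":"number"}},"required":["offset","turn"]}

```bash
mkdir -p pics; cat > h.py <<'E'
import numpy as np, cv2
from bench import r, imaging, look_for, outline_of
def K(f): return np.array([[f['fx'],0,f['cx']],[0,f['fy'],f['cy']],[0,0,1.]])
def D(f): return np.array([f['k1'],0,0,0.])
def save(f,n): cv2.imwrite('pics/'+n, f['pixels'][:,:,::-1])
def proj(f,X):
    X=np.atleast_2d(X).astype(float)
    return cv2.projectPoints(X, cv2.Rodrigues(np.array(f['R']))[0], np.array(f['t'],float), K(f), D(f))[0][:,0]
def at_z(f,uv,z):
    n=cv2.undistortPoints(np.array(uv,float).reshape(-1,1,2),K(f),D(f))[:,0]
    R=np.array(f['R']);t=np.array(f['t'])
    C=-R.T@t; d=np.c_[n,np.ones(len(n))]@R
    return C+d*((z-C[2])/d[:,2])[:,None]
def world(f,p): return np.array(f['R']).T@(np.array(p)-np.array(f['t']))
E
python3 - <<'E'
from h import *
fs={}
for c in ['top','side']:
    f=imaging.grab_frame(c); save(f,c+'0.png')
    for q in ['large_box','small_box','large_near_top','large_far_top','large_left_top','large_right_top','quartz','tweezers_long','stone_jar','geode']:
        for d in look_for(q,c)[:3]: print(c,q,round(d['score'],2),world(f,d['xyz']).round(3))
o=r.get_obs(); print(o,r.nose_length)
E
```

```text
top large_box 0.92 [0.281 0.219 0.055]
top large_box 0.8 [ 0.366 -0.018  0.057]
top large_box 0.63 [0.517 0.198 0.058]
top small_box 0.67 [ 0.567 -0.148  0.059]
top large_near_top 0.96 [0.297 0.266 0.07 ]
top large_near_top 0.88 [0.469 0.205 0.066]
top large_near_top 0.73 [ 0.317 -0.006  0.073]
top large_far_top 0.94 [ 0.419 -0.022  0.065]
top large_far_top 0.7 [ 0.437 -0.409  0.074]
top large_far_top 0.6 [0.266 0.167 0.067]
top large_left_top 0.82 [0.377 0.065 0.07 ]
top large_left_top 0.72 [0.532 0.271 0.066]
top large_left_top 0.6 [0.47  0.202 0.067]
top large_right_top 0.87 [0.207 0.239 0.07 ]
top large_right_top 0.76 [ 0.359 -0.089  0.074]
top large_right_top 0.57 [0.514 0.12  0.066]
top quartz 0.78 [ 0.717 -0.013  0.075]
top tweezers_long 0.49 [ 0.562 -0.008  0.007]
top stone_jar 0.65 [ 0.437 -0.41   0.073]
top geode 0.94 [ 0.624 -0.43   0.029]
side large_box 0.92 [ 0.364 -0.036  0.055]
side large_box 0.73 [0.282 0.194 0.052]
side large_box 0.65 [0.519 0.168 0.055]
side small_box 0.56 [ 0.565 -0.168  0.055]
side large_near_top 0.73 [ 0.315 -0.017  0.065]
side large_near_top 0.7
[... 726 characters left out ...]
.1, 'joints': array([-1.42309308,  0.47701169,  0.02243104,  1.55539405, -0.01152681,
        1.10929426, -0.0830852 ]), 'qvel': array([-7.62372933e-04, -6.47000737e-05,  1.00404595e-03,  3.00104533e-04,
       -8.71888453e-04,  6.76975743e-04, -1.77490003e-04]), 'tau': array([ 8.75271398e-04, -5.96346116e+01,  1.60661750e+00, -2.81535673e+01,
        1.24367938e-02,  2.02949886e-03,  2.49404184e-05]), 'tcp_pos': array([0.1708001 , 0.65305474, 0.24530317]), 'orientation': array([-4.00788645e-01, -3.11590029e+00, -3.55681047e-05]), 'contact_force': array([ 0.23287569, -1.36360988,  0.54344786]), 'moment': array([ 0.03857597, -0.02088297, -0.05723665]), 'grip_width': 0.08550030201579875} 0.014
```

View pics/top0.png

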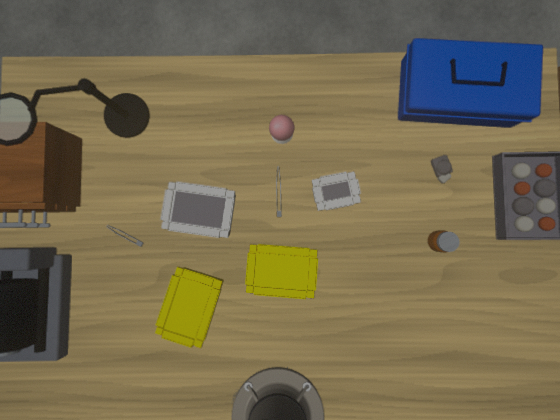

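View pics/side0.png

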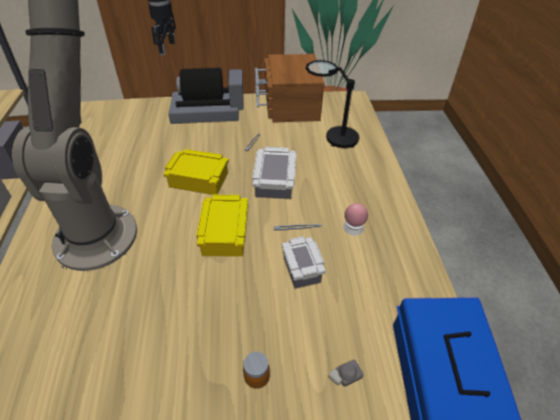

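```bash
cat > fit.py <<'E'
from h import *
from scipy.optimize import minimize
def prism(hx,hy,z0,z1,cx=0,cy=0):
    return np.array([[cx+a*hx,cy+b*hy,z] for a in(-1,1) for b in(-1,1) for z in(z0,z1)])
def parts(L,W,h):  # half sizes L(x) W(y)
    P=[prism(L,W,0,.060)]
    for s in(-1,1):
        P+=[prism(.009,W-.021,.05,h,s*(L-.009),0), prism(L-.021,.009,.05,h,0,s*(W-.009))]
    return P
def pose(P,p):
    c,s=np.cos(p[2]),np.sin(p[2]); R=np.array([[c,-s,0],[s,c,0],[0,0,1]])
    return P@R.T+[p[0],p[1],0]
S=8
def sil(f,p,ps,shape):
    m=np.zeros((shape[0]*S,shape[1]*S),np.uint8)
    for P in ps:
        uv=(proj(f,pose(P,p))+.5)*S-.5
        cv2.fillConvexPoly(m,cv2.convexHull(uv.astype(np.float32)).round().astype(np.int32),1)
    return cv2.resize(m.astype(np.float32),shape[::-1],interpolation=cv2.INTER_AREA)
def fit(views,p0,ps):
    cost=lambda q: sum(((sil(f,q,ps,m.shape)-m)**2).sum() for f,m in views)
    best=minimize(cost,p0,method='Nelder-Mead',options=dict(initial_simplex=np.array([p0]*4)+np.vstack([np.zeros(3),np.diag([.006,.006,.06])]),maxiter=70,xatol=2e-4,fatol=.1))
    return best.x,best.fun
E
python3 - <<'E'
from fit import *
V={}
for q,hs,c0 in [('large_box',(.06,.085),(.518,.196)),('small_box',(.04,.055),(.567,-.155))]:
    vs=[]
    for c in ['top','side']:
        f=imaging.grab_frame(c)
        for d in outline_of(q,c):
            u,v=proj(f,[*c0,.05])[0]; m=d['region']
            if m[int(v),int(u)] :
                print(q,c,d['score'],m.sum()); vs.append((f,m.astype(np.float32))); break
    ps=parts(*hs,.0665)
    for s in ([vs[0]],[vs[-1]],vs): print(q,*fit(s,np.array([*c0,-.15]),ps))
f=imaging.grab_frame('top')
for q in ['tweezers_short']:
    for d in look_for(q,'top'): print(q,d['score'],world(f,d['xyz']).round(3))
E
```

```text
large_box top 0.61 3426
large_box side 0.72 2020
large_box [ 0.52165868  0.20052441 -0.14242584] 127.393310546875
large_box [ 0.52254245  0.20142897 -0.16632637] 77.94775390625
large_box [ 0.5219214   0.20072608 -0.1581276 ] 215.674072265625
small_box top 0.64 1546
small_box side 0.77 1600
small_box [ 0.56627623 -0.15296326  0.18486495] 66.18603515625
small_box [ 0.5672504  -0.14829864  0.13738198] 153.493408203125
small_box [ 0.56674801 -0.1521717   0.1553687 ] 247.176513671875
tweezers_short 0.47 [0.452 0.396 0.01 ]
```

```bash
cat > to.py <<'E'
from h import *
from scipy.spatial.transform import Rotation as Ro
C=np.array([.522,.2005]); YAW=-.155
def sec(n,z):
    a={'near':(-.051,0),'far':(.051,0),'left':(0,.076),'right':(0,-.076),'mid':(0,0)}[n]
    c,s=np.cos(YAW),np.sin(YAW); return np.array([C[0]+c*a[0]-s*a[1],C[1]+s*a[0]+c*a[1],z])
def off(x):
    o=r.get_obs(); R=Ro.from_rotvec(o['orientation']).as_matrix()
    return (R.T@(x-o['tcp_pos'])/.5).round(4)
E
python3 - <<'E'
from to import *; from fit import parts,pose
o=r.get_obs(); print(Ro.from_rotvec(o['orientation']).as_matrix().round(3))
for n in ['near','right','far','left','mid']: print(n,sec(n,0),off(sec(n,.2)))
ims=[]
for c in ['top','side']:
    f=imaging.grab_frame(c); u,v=proj(f,[*C,.05])[0].astype(int)
    k=8; w,h=50,36; im=cv2.resize(f['pixels'][v-h:v+h,u-w:u+w,::-1],None,fx=k,fy=k,interpolation=cv2.INTER_CUBIC)
    for z,col in((.066,(0,0,255)),(.06,(0,255,0))):
        pts=[]
        for n in ['near','right','far','left']:
            q=proj(f,sec(n,z))[0]; cv2.circle(im,tuple(((q-[u-w,v-h]+.5)*k).astype(int)),4,col,-1)
    for P in parts(.06,.085,.0665)[1:]:
        q=proj(f,pose(P[P[:,2]>.06],[*C,YAW]))[[0,1,3,2]]
        cv2.polylines(im,[((q-[u-w,v-h]+.5)*k).astype(np.int32)],True,(255,0,0),1)
    ims.append(im[:, :])
cv2.imwrite('pics/ov.png',cv2.resize(np.vstack(ims),None,fx=.6,fy=.5))
E
```

```text
[[-0.967  0.253 -0.   ]
 [ 0.253  0.967  0.   ]
 [ 0.     0.    -1.   ]]
near [0.47161141 0.20837339 0.        ] [-0.8072 -0.7082  0.0906]
right [0.51026711 0.12541112 0.        ] [-0.924  -0.8491  0.0906]
far [0.57238859 0.19262661 0.        ] [-1.0101 -0.6876  0.0906]
left [0.53373289 0.27558888 0.        ] [-0.8934 -0.5467  0.0906]
mid [0.522  0.2005 0.    ] [-0.9087 -0.6979  0.0906]
```

View pics/ov.png

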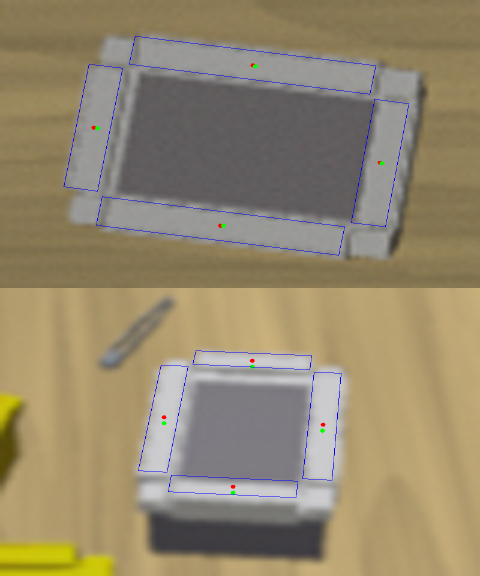

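```bash
python3 - <<'E'
from fit import *
C=(.522,.2005)
vs=[]
for c in ['top','side']:
    f=imaging.grab_frame(c); hsv=cv2.cvtColor(f['pixels'],cv2.COLOR_RGB2HSV)
    m=(hsv[:,:,1]<60).astype(np.uint8)
    n,l=cv2.connectedComponents(m); u,v=proj(f,[*C,.056])[0].astype(int)
    m=(l==l[v,u]).astype(np.float32); print(c,m.sum(),np.argwhere(m).min(0),np.argwhere(m).max(0)); vs.append((f,m))
ps=parts(.06,.085,.0665)
for s in ([vs[0]],[vs[1]],vs): print(*fit(s,np.array([*C,-.15]),ps))
ims=[]
p,_=fit(vs,np.array([*C,-.15]),ps)
for f,m in vs:
    u,v=proj(f,[*C,.05])[0].astype(int); k=8;w,h=50,36
    im=cv2.resize(f['pixels'][v-h:v+h,u-w:u+w,::-1],None,fx=k,fy=k,interpolation=cv2.INTER_CUBIC)
    for P in ps[1:]:
        q=proj(f,pose(P[P[:,2]>.06],p))[[0,1,3,2]]
        cv2.polylines(im,[((q-[u-w,v-h]+.5)*k).astype(np.int32)],True,(255,0,0),1)
    mm=cv2.resize(m[v-h:v+h,u-w:u+w],None,fx=k,fy=k,interpolation=cv2.INTER_NEAREST).astype(np.uint8)
    cv2.drawContours(im,cv2.findContours(mm,0,2)[0],-1,(0,0,255),1); ims.append(im)
cv2.imwrite('pics/ov2.png',cv2.resize(np.vstack(ims),None,fx=.6,fy=.5))
E
```

```text
top 3475.0 [181 160] [237 234]
side 2013.0 [146 252] [198 296]
[ 0.52226061  0.20207675 -0.14590093] 153.76025390625
[ 0.52384435  0.20464875 -0.19186757] 113.16943359375
[ 0.52257298  0.20189734 -0.15708663] 298.1806640625
```

View pics/ov2.png

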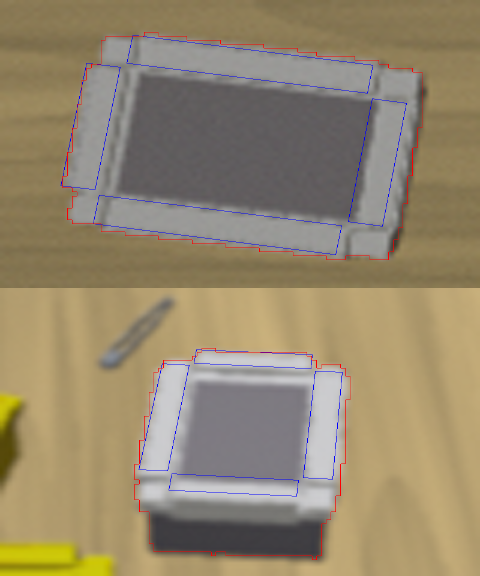

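```bash
sed -i 's/    P=\[prism(L,W,0,.060)\]/    P=[prism(L,W,.048,.060),prism(L-.006,W-.006,0,.05)]/' fit.py; python3 - <<'E'
from fit import *
C=(.522,.2005)
vs=[]
for c in ['top','side']:
    f=imaging.grab_frame(c); hsv=cv2.cvtColor(f['pixels'],cv2.COLOR_RGB2HSV)
    m=(hsv[:,:,1]<60).astype(np.uint8)
    n,l=cv2.connectedComponents(m); u,v=proj(f,[*C,.056])[0].astype(int)
    vs.append((f,(l==l[v,u]).astype(np.float32)))
ps=parts(.06,.085,.0665)
for s in ([vs[0]],[vs[1]],vs): p,c=fit(s,np.array([*C,-.15]),ps); print(p,c)
# light-only lid in top view
f=vs[0][0]; ims=[]
for f,m in vs:
    u,v=proj(f,[*C,.05])[0].astype(int); k=8;w,h=50,36
    im=cv2.resize(f['pixels'][v-h:v+h,u-w:u+w,::-1],None,fx=k,fy=k,interpolation=cv2.INTER_CUBIC)
    for P in ps[2:]:
        q=proj(f,pose(P[P[:,2]>.06],p))[[0,1,3,2]]
        cv2.polylines(im,[((q-[u-w,v-h]+.5)*k).astype(np.int32)],True,(255,0,0),1)
    q=proj(f,pose(prism(.042,.067,.056,.056)[[0,2,6,4]],p)); cv2.polylines(im,[((q-[u-w,v-h]+.5)*k).astype(np.int32)],True,(0,255,0),1)
    q=proj(f,pose(prism(.06,.085,.06,.06)[[0,2,6,4]],p)); cv2.polylines(im,[((q-[u-w,v-h]+.5)*k).astype(np.int32)],True,(0,0,255),1)
    ims.append(im)
cv2.imwrite('pics/ov3.png',cv2.resize(np.vstack(ims),None,fx=.6,fy=.5))
E
```

```text
[ 0.52149677  0.19814819 -0.14906073] 148.380859375
[ 0.52343535  0.19994201 -0.15706449] 80.782470703125
[ 0.52260882  0.19809025 -0.14660411] 246.483642578125
```

View pics/ov3.png

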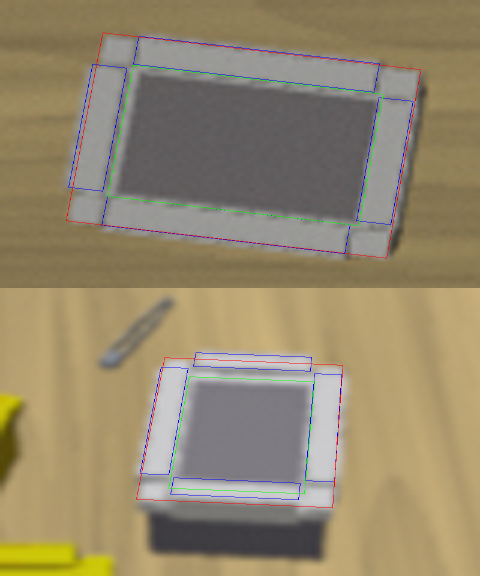

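>>> carry_out(offset=[[-0.8,-0.71,0],[-0.8,-0.71,0],[-0.8,-0.71,0],[-0.8,-0.71,0],[-0.8,-0.71,0],[-0.8,-0.71,0],[-0.8,-0.71,0],[-0.8,-0.71,0]], turn=[[0,0,-0.07],[0,0,-0.07],[0,0,-0.07],[0,0,-0.07],[0,0,-0.07],[0,0,-0.07],[0,0,-0.07],[0,0,-0.07]], hand=1)

```text
clock: 2.7
tcp_pos: [0.3939, 0.3187, 0.2457]
orientation: [0.237, 3.132, 0.001]
contact_force: [0.5, -0.5, -0.3]
grip_width: -0.0004
```

```bash
sed -i 's/^C=.*/C=np.array([.5215,.1975]); YAW=-.15/' to.py; cat > st.py <<'E'
from to import *
o=r.get_obs(); R=Ro.from_rotvec(o['orientation']).as_matrix()
print(o['clock'],o['tcp_pos'].round(4),'xaxis yaw',np.arctan2(-R[1,0],-R[0,0]).round(4),'down',R[:,2].round(4),'F',o['contact_force'].round(2),o['grip_width'],o['joints'].round(2))
for n in ['near','right','far','left']: print(n,off(sec(n,.12)))
E
python3 st.py
```

```text
2.7 [0.3939 0.3187 0.2457] xaxis yaw -0.1507 down [ 5.e-04  8.e-04 -1.e+00] F [ 0.46 -0.46 -0.34] -0.00036421887635939274 [-0.93  0.2   0.14  1.96 -0.03  0.99  0.65]
near [-0.1866 -0.2017  0.2513]
right [-0.2887 -0.3536  0.2512]
far [-0.3906 -0.2015  0.2513]
left [-0.2885 -0.0496  0.2514]
```

>>> carry_out(offset=[[-0.186,-0.202,0],[-0.186,-0.202,0],[-0.186,-0.202,0.1],[-0.186,-0.202,0.25],[-0.186,-0.202,0.25],[-0.186,-0.202,0.25],[-0.186,-0.202,0.25],[-0.186,-0.202,0.25]], turn=[[0,0,0],[0,0,0],[0,0,0],[0,0,0],[0,0,0],[0,0,0],[0,0,0],[0,0,0]])

```text
clock: 3.5
tcp_pos: [0.4711, 0.2079, 0.1224]
orientation: [0.235, 3.13, 0.004]
contact_force: [-0.1, -0.6, 0.8]
grip_width: -0.0001
```

```bash
python3 st.py; python3 - <<'E'
from to import *
ims=[]
for c in ['top','side']:
    f=imaging.grab_frame(c); u,v=proj(f,[*C,.07])[0].astype(int);w,h=65,45
    im=cv2.resize(f['pixels'][v-h:v+h,u-w:u+w,::-1],None,fx=6,fy=6,interpolation=cv2.INTER_CUBIC)
    x=r.get_obs()['tcp_pos']-[0,0,.014]
    for p,col in((x,(0,0,255)),(sec('near',.065),(255,0,0))):
        q=((proj(f,p)[0]-[u-w,v-h]+.5)*6).astype(int); cv2.circle(im,tuple(q),4,col,-1)
    ims.append(im)
cv2.imwrite('pics/a.png',cv2.resize(np.vstack(ims),None,fx=.55,fy=.55))
E
```

```text
3.5 [0.4711 0.2079 0.1224] xaxis yaw -0.1501 down [ 0.0029  0.0021 -1.    ] F [-0.06 -0.56  0.75] -0.00014269036826440004 [-0.7   0.38  0.2   2.06 -0.11  0.71  0.99]
near [-0.0009 -0.0054  0.0047]
right [-0.1029 -0.1574  0.0046]
far [-0.2049 -0.0054  0.0052]
left [-0.1028  0.1466  0.0054]
```

View pics/a.png

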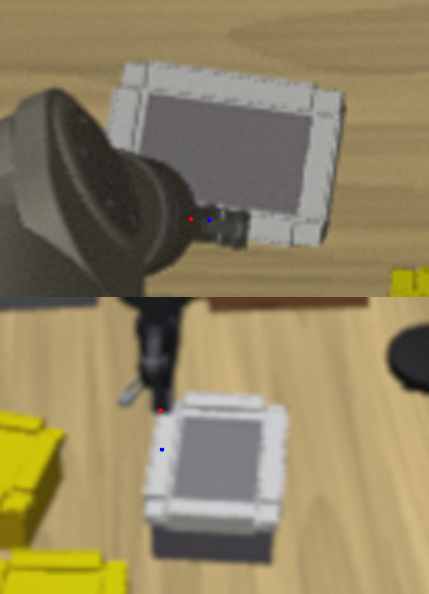

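```bash
python3 - <<'E'
from to import *
ims=[]
x=r.get_obs()['tcp_pos']
for c in ['top','side']:
    f=imaging.grab_frame(c); u,v=proj(f,sec('near',.09))[0].astype(int);w,h=30,22
    k=12
    im=cv2.resize(f['pixels'][v-h:v+h,u-w:u+w,::-1],None,fx=k,fy=k,interpolation=cv2.INTER_CUBIC)
    for z in (-.014,.03,.1):
        q=((proj(f,x+[0,0,z])[0]-[u-w,v-h]+.5)*k).astype(int); cv2.circle(im,tuple(q),4,(0,0,255),-1)
    ims.append(im)
    print(c,'cam centre',-np.array(f['R']).T@np.array(f['t']))
cv2.imwrite('pics/b.png',cv2.resize(np.vstack(ims),None,fx=.56,fy=.56))
E
```

```text
top cam centre [ 0.45880708 -0.03072181  1.0446263 ]
side cam centre [ 0.45024882 -0.73242628  0.83787518]
```

View pics/b.png

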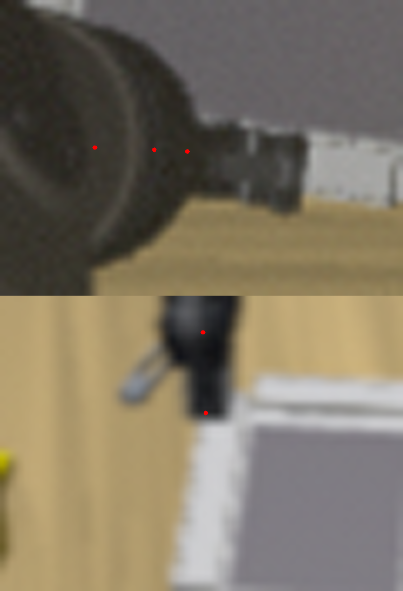

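>>> carry_out(offset=[[-0.001,0,0.03],[-0.001,0,0.06],[-0.001,0,0.07],[-0.001,0,0.075],[-0.001,0,0.08],[-0.001,0,0.084],[-0.001,0,0.088],[-0.001,0,0.088]], turn=[[0,0,0],[0,0,0],[0,0,0],[0,0,0],[0,0,0],[0,0,0],[0,0,0],[0,0,0]])

```text
clock: 4.5
tcp_pos: [0.4707, 0.2069, 0.0769]
orientation: [0.237, 3.132, 0.001]
contact_force: [-0.6, 0.4, 2.8]
grip_width: 0.0001
```

```bash
python3 st.py
```

```text
4.5 [0.4707 0.2069 0.0769] xaxis yaw -0.1509 down [ 9.e-04  7.e-04 -1.e+00] F [-0.64  0.39  2.78] 8.841311046933702e-05 [-0.68  0.46  0.18  2.08 -0.14  0.61  1.02]
near [-0.0013 -0.0033 -0.0863]
right [-0.1035 -0.1552 -0.0863]
far [-0.2053 -0.0031 -0.0861]
left [-0.1032  0.1488 -0.0861]
```

>>> carry_out(offset=[[0,0,0.002],[0,0,0.004],[0,0,0.006],[0,0,0.007],[0,0,0.008],[0,0,0.008]], turn=[[0,0,0],[0,0,0],[0,0,0],[0,0,0],[0,0,0],[0,0,0]])

```text
clock: 5.1
tcp_pos: [0.4708, 0.2069, 0.0739]
orientation: [0.237, 3.132, 0.002]
contact_force: [-5.8, -1.0, 18.0]
grip_width: 0.0005
```

>>> carry_out(offset=[[0,0,0.001],[0,0,0.002],[0,0,0.002],[0,0,0.002]], turn=[[0,0,0],[0,0,0],[0,0,0],[0,0,0]])

```text
clock: 5.5
tcp_pos: [0.4708, 0.2069, 0.0738]
orientation: [0.237, 3.132, 0.002]
contact_force: [-7.3, -3.0, 28.7]
grip_width: 0.0003
```

>>> carry_out(offset=[[0,0,-0.03],[0,0,-0.06],[0,0,-0.06],[-0.05,-0.075,-0.06],[-0.103,-0.155,-0.06],[-0.103,-0.155,-0.06],[-0.103,-0.155,-0.06],[-0.103,-0.155,-0.06]], turn=[[0,0,0],[0,0,0],[0,0,0],[0,0,0],[0,0,0],[0,0,0],[0,0,0],[0,0,0]])

```text
clock: 6.3
tcp_pos: [0.5089, 0.1231, 0.1007]
orientation: [-0.235, -3.132, -0.0]
contact_force: [-0.3, 0.2, 0.9]
grip_width: -0.0004
```

```bash
python3 st.py; python3 - <<'E'
from fit import *
C=(.522,.1975); vs=[]
for c in ['top','side']:
    f=imaging.grab_frame(c); save(f,c+'1.png')
for d in look_for('large_near_top','side')[:3]: print(world(f,d['xyz']).round(4),d['score'])
E
```

```text
6.3 [0.5089 0.1231 0.1007] xaxis yaw -0.1498 down [-1.e-03  3.e-04 -1.e+00] F [-0.26  0.23  0.89] -0.00037574185136535996 [-0.52  0.43  0.21  2.05 -0.14  0.68  1.19]
near [ 0.0994  0.1509 -0.0384]
right [-0.0025 -0.0011 -0.0385]
far [-0.1046  0.1509 -0.0386]
left [-0.0026  0.3029 -0.0385]
[0.2948 0.2674 0.0675] 0.66
[ 0.317  -0.0175  0.0636] 0.56
[0.464  0.1993 0.0645] 0.44
```

>>> carry_out(offset=[[-0.002,0,0.03],[-0.002,0,0.044],[-0.002,0,0.048],[-0.002,0,0.052],[-0.002,0,0.056],[-0.002,0,0.058],[-0.002,0,0.059],[-0.002,0,0.059]], turn=[[0,0,0],[0,0,0],[0,0,0],[0,0,0],[0,0,0],[0,0,0],[0,0,0],[0,0,0]])

```text
clock: 7.25
tcp_pos: [0.5101, 0.1231, 0.0739]
orientation: [-0.235, -3.132, -0.002]
contact_force: [-8.2, -0.5, 24.6]
grip_width: 0.0001
```

>>> carry_out(offset=[[0,0,-0.03],[0,0,-0.06],[0,0,-0.06],[-0.05,0.075,-0.06],[-0.102,0.151,-0.06],[-0.102,0.151,-0.06],[-0.102,0.151,-0.06],[-0.102,0.151,-0.06]], turn=[[0,0,0],[0,0,0],[0,0,0],[0,0,0],[0,0,0],[0,0,0],[0,0,0],[0,0,0]])

```text
clock: 8.05
tcp_pos: [0.5712, 0.1879, 0.1009]
orientation: [-0.237, -3.131, 0.002]
contact_force: [1.0, -0.8, -0.4]
grip_width: -0.0003
```

```bash
python3 st.py
```

```text
8.05 [0.5712 0.1879 0.1009] xaxis yaw -0.1514 down [-0.0019 -0.0013 -1.    ] F [ 0.97 -0.85 -0.4 ] -0.00030229644928041134 [-0.57  0.53  0.2   1.86 -0.15  0.76  1.13]
near [ 0.2033  0.0038 -0.0379]
right [ 0.101  -0.148  -0.0378]
far [-0.0007  0.0041 -0.0382]
left [ 0.1015  0.156  -0.0383]
```

>>> carry_out(offset=[[0,0.004,0.03],[0,0.004,0.044],[0,0.004,0.048],[0,0.004,0.052],[0,0.004,0.056],[0,0.004,0.058],[0,0.004,0.06],[0,0.004,0.06]], turn=[[0,0,0],[0,0,0],[0,0,0],[0,0,0],[0,0,0],[0,0,0],[0,0,0],[0,0,0]])

```text
clock: 8.85
tcp_pos: [0.5721, 0.1904, 0.0739]
orientation: [-0.238, -3.131, -0.0]
contact_force: [-9.0, -3.3, 24.3]
grip_width: -0.0001
```

```bash
python3 st.py
```

```text
8.85 [0.5721 0.1904 0.0739] xaxis yaw -0.1518 down [-1.5e-03  2.0e-04 -1.0e+00] F [-8.98 -3.35 24.27] -0.00013736678240630444 [-0.57  0.57  0.19  1.87 -0.16  0.71  1.13]
near [ 0.2042 -0.0013 -0.0919]
right [ 0.102  -0.1532 -0.092 ]
far [ 0.0002 -0.001  -0.0922]
left [ 0.1025  0.1508 -0.092 ]
```

>>> carry_out(offset=[[0,0,-0.03],[0,0,-0.06],[0,0,-0.06],[0.05,0.075,-0.06],[0.103,0.152,-0.06],[0.103,0.152,-0.06],[0.103,0.152,-0.06],[0.103,0.152,-0.06]], turn=[[0,0,0],[0,0,0],[0,0,0],[0,0,0],[0,0,0],[0,0,0],[0,0,0],[0,0,0]])

```text
clock: 9.65
tcp_pos: [0.5335, 0.2726, 0.1015]
orientation: [0.239, 3.132, -0.002]
contact_force: [0.4, -0.4, -0.2]
grip_width: 0.0002
```

```bash
python3 st.py
```

```text
9.65 [0.5335 0.2726 0.1015] xaxis yaw -0.152 down [-0.     -0.0011 -1.    ] F [ 0.36 -0.37 -0.24] 0.00019993750542308234 [-0.73  0.53  0.2   1.87 -0.14  0.76  0.97]
near [ 0.1029 -0.1524 -0.0369]
right [ 0.0006 -0.3042 -0.0368]
far [-0.1011 -0.152  -0.0369]
left [ 0.0012 -0.0002 -0.0371]
```

>>> carry_out(offset=[[0.001,0,0.03],[0.001,0,0.044],[0.001,0,0.048],[0.001,0,0.052],[0.001,0,0.056],[0.001,0,0.058],[0.001,0,0.061],[0.001,0,0.061]], turn=[[0,0,0],[0,0,0],[0,0,0],[0,0,0],[0,0,0],[0,0,0],[0,0,0],[0,0,0]])

```text
clock: 10.45
tcp_pos: [0.5332, 0.2725, 0.0739]
orientation: [-0.24, -3.132, 0.001]
contact_force: [-9.4, -6.0, 28.5]
grip_width: -0.0002
```

>>> carry_out(offset=[[0,0,-0.04],[0,0,-0.1],[0,0,-0.2],[0,0,-0.3],[0.1,0.1,-0.36],[0.2,0.2,-0.36],[0.3,0.3,-0.36],[0.4,0.4,-0.36]], turn=[[0,0,0],[0,0,0],[0,0,0],[0,0,0],[0,0,0],[0,0,0],[0,0,0],[0,0,0]])

```text
clock: 11.25
tcp_pos: [0.4155, 0.4324, 0.2495]
orientation: [-0.239, -3.132, -0.0]
contact_force: [1.0, 0.7, -0.7]
grip_width: -0.0
```

>>> carry_out(offset=[[0.1,0.1,0],[0.2,0.2,0],[0.3,0.3,0],[0.3,0.3,0],[0.3,0.3,0],[0.3,0.3,0]], turn=[[0,0,0],[0,0,0],[0,0,0],[0,0,0],[0,0,0],[0,0,0]])

```text
clock: 11.85
tcp_pos: [0.288, 0.604, 0.2481]
orientation: [-0.229, -3.132, 0.002]
contact_force: [1.0, -0.4, 0.3]
grip_width: 0.0001
```

```bash
python3 st.py | head -1; python3 - <<'E'
from fit import *
C=(.522,.1975); vs=[];ims=[]
for c in ['top','side']:
    f=imaging.grab_frame(c); hsv=cv2.cvtColor(f['pixels'],cv2.COLOR_RGB2HSV)
    old=cv2.imread('pics/%s0.png'%c); d=cv2.absdiff(old,f['pixels'][:,:,::-1].copy()).max(2)
    print(c,'diff px in small box etc:',[(n,int((d[int(v)-15:int(v)+15,int(u)-15:int(u)+15]>40).sum())) for n,p in dict(small=(.567,-.15,.06),tw=(.562,-.008,.005),quartz=(.72,-.02,.06),y1=(.366,-.018,.06),y2=(.28,.22,.06),tws=(.452,.396,.005)).items() for u,v in [proj(f,p)[0]]])
    n,l=cv2.connectedComponents((hsv[:,:,1]<60).astype(np.uint8)); u,v=proj(f,[*C,.056])[0].astype(int)
    m=(l==l[v,u]).astype(np.float32); print(m.sum()); vs.append((f,m))
    k=8;w,h=50,36; g=lambda a:cv2.resize(a[v-h:v+h,u-w:u+w],None,fx=4,fy=4,interpolation=cv2.INTER_CUBIC)
    ims.append(np.hstack([g(old),g(f['pixels'][:,:,::-1])]))
print(fit(vs,np.array([*C,-.15]),parts(.06,.085,.0601)))
cv2.imwrite('pics/end.png',np.vstack(ims))
E
```

```text
11.85 [0.288  0.604  0.2481] xaxis yaw -0.1461 down [-0.0018 -0.0011 -1.    ] F [ 0.95 -0.42  0.25] 8.386564193396407e-05 [-1.3   0.47  0.11  1.57 -0.06  1.11  0.25]
top diff px in small box etc: [('small', 0), ('tw', 0), ('quartz', 0), ('y1', 0), ('y2', 0), ('tws', 0)]
3432.0
side diff px in small box etc: [('small', 0), ('tw', 0), ('quartz', 0), ('y1', 0), ('y2', 0), ('tws', 3)]
1951.0
(array([ 0.5222933 ,  0.19857582, -0.14729731]), np.float64(239.526611328125))
```

View pics/end.png

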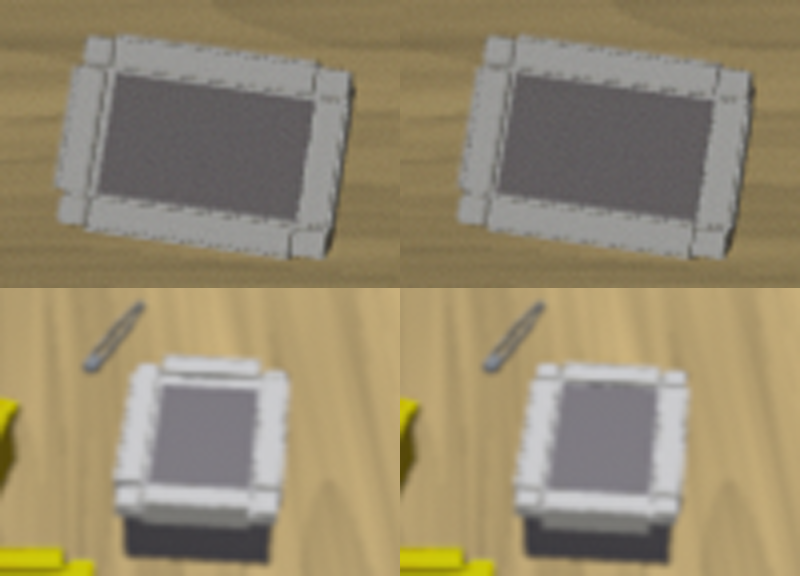

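```bash
python3 -c "
from bench import r
print(r.hand_in())"
```

```text
the job is handed in; nothing more can be done
None
```

I pressed all four rim sections of the larger white-rimmed box down with the closed fingertips and handed the job in at about 12 s of the 54 s allowed. I went in the order near, right, far, left, then moved the arm clear.

- **Sections home:** each press stopped with the tool at z = 0.0738–0.0739 m, which puts the fingertips at about 60 mm, level with the corners. The force there was 24–29 N, well above the 6 N drag. On the near section, pushing further raised the force but not the depth, so it is on its hard stop.
- **Final pictures:** the before-and-after views show all four sections level with the corner blocks. The refitted box pose matches the starting one to within 1 mm and 0.001 rad.
- **Other things:** the small box, both tweezers, the quartz and the yellow look-alikes show no change that I could measure. I did not compare the jar and geode, but the arm never went near them.
- **Checks that disagreed:** my first two box fits were about 4 mm off in y, because the box body is narrower than its lid. I corrected this before moving. During the presses there was also a side force of up to about 11 N, but the box did not slide measurably.

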